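# Square a batch of blanks to the back stop of a magnetic chuck

### The arm

A 6-joint arm with a two-finger parallel gripper is mounted at the origin on the work surface. World frame = base frame: x ahead of the robot, y to its left, z up, the work surface at z = 0. Lengths are in m, angles in rad, forces in N, time in s.
With the tool pointing down it reaches from about 0.425 to 1.125 m from the base axis. Payload 14.9 kg.
Tool frame: the origin (TCP) lies on the centre line of the jaws, within the pads' length; the fingertips stand 17 mm ahead of it and the grasp point (between the pads) lies 2 mm behind it; z points along the fingers, y is the line along which they close (so a half turn about z gives the same grasp; the last joint's range is limited). The gripper opens to 91 mm and grips with 3 to 60 N. Pads are 32 mm wide; open, the fingers measure 118 mm over their backs; the gripper's body (76 mm by 178 mm) begins 60 mm behind the grasp point.
Start: joints at [1.145, 0.379, 1.734, -0, 1.028, -0.033], TCP at [0.268, 0.647, 0.231] pointing down, gripper open.
Joint ranges: [-2.77, 2.77], [-0.74, 2.19], [0, 2.66], [-1.06, 4.2], [0.31, 2.87], [-3.08, 3.08]. Speed limits (rad/s): [1.89, 1.89, 2.39, 3.14, 3.14, 3.14].

### API

Orientations are given as a rotation vector (axis times angle).
In Python, from plant import bot gives the robot as it stands. The module is installed in compiled form; this text tells all that it offers.
- The arm moves only by the tool servo_tool, never from a script. Its argument "plan" is a list of rows, each a list of 5 numbers: the gripper command: -1 is fully open, 1 is shut, values between are in proportion, then the shift along the world's x, y, z scaled (see below), then the turn about the world's z scaled (see below). In form: [[claw, x, y, z, spin], ...]. A call has exactly 8 rows; each row is the pose to reach, as a shift and turn from the pose commanded when the call began; what a row does not reach only later rows make up. The controller multiplies each number of a shift by 0.3 m and each number of a turn by 90 degrees. A row lasts 1/10 s, in which the tool goes at most 50 mm and 8.59 degrees, less where a joint would pass 70% of its speed; a pose out of reach is approached as far as the arm can. A call with a number of a shift or a turn outside -1 to 1 is refused whole. A call with a gripper value outside its range is refused whole. The fingers move at their own pace and stop on an object; "force" is the grip in N (left out, the last holds). Time passes only in rows, so rows that repeat a pose let the fingers close, or fill a call up. It gives the time, the measured TCP pose, the force, the opening and the grip force at its end, in the units of the state.
- bot.read_state(): the state, without advancing time (a new reading comes with each control period).
- bot.read_camera(name): name is "scene" or "top" or "wrist"; returns a dict with "color" (400x640x3 uint8, red, green, blue), "fx", "fy", "cx", "cy" (pixels), "k1" (the pictures are not rectified: a ray, as slopes to the right and down, at radius r is drawn at 1 + k1 r^2 times it, then the intrinsics apply), "world_from_camera" (4x4, takes a point from camera to world coordinates); the wrist camera has in their place "tool_from_camera" (4x4, takes a point from camera to tool coordinates, whose origin is the TCP and whose axes are the flange's). Camera axes: x right, y down, z forward; pixel columns grow to the right and rows downward; lengths in m; the calibration is good to about 2 mm. A picture is of the moment at which its call begins: read the wrist's pose just before it. There is no depth.
- bot.sign_off(): hands the job in; it is judged then, once.
Trained networks look in a picture, given as the dict that the camera call returned (one of the last four; its "shot" number tells which), for a name from the list of things; names that differ only in an ending like _2 or _b are one class to them, and where a whole thing is asked for, a point or a joint stands for the part that bears it (a point fixed in the world has none). Each returns a list of dicts, best first, with "conf" (0 to 1); they miss things now and then, are a little off and sometimes report something else, mostly with a low value. They report only what shows in the picture. A call takes as long as a camera call. They do not tell look-alikes from the thing itself.
- bot.boxes_of(picture, target): "rect" ([left, top, width, height] in pixels, round what is visible of it).
- bot.spot_point(picture, target): "at" ([row, column] in pixels: a listed point, or the origin of a listed thing).
The state is a dict: "time_s": time; "qpos": joint angles; "qvel": joint speeds; "tau": joint torques, N m; "tool_pos": TCP position; "ee_rot": TCP orientation; "ft_force": force on the tool from outside, world axes, zero at the start; "wrist_torque": the same for the moment, N m; "finger_gap": finger opening in m; "gripper_force": force on a finger pad.
Only numpy, scipy, OpenCV 4.12 (cv2) and the standard library are available. Lean on these libraries where they do the work, as an engineer would, in place of code of your own. Each camera call takes 0.05 s, during which the arm holds its last target. There are 200 camera calls.

### The job

Take the aluminium straightedge by its web and slide the four steel blanks together, as one row, across the magnetic chuck until every one lies flush against the back stop bar, and lean on the row with about one kilo of push for a moment so that it beds in; use the straightedge, not the fingers, and feel for the stop slowly, without ramming it. Then stand the straightedge back on the bench clear of the chuck and swing the chuck's lever fully over, away from you, to switch the magnet on. Leave everything else where it is.

Things in the scene. Friction and masses are not known exactly. Their poses are not given: they have to be found in the camera images.
- magchuck: magnetic chuck fixed to the bench: steel block with brass pole lines, 160 mm (its x) by 340 mm (its y), 48 mm high, magnet off. Origin at the centre of the underside; x points to the back edge, y to the lever end. A dark steel stop bar, 14 mm wide, 10 mm high, lies across its top along y, clamped rigid; its face is set anywhere 25 to 65 mm from the origin in x and is not measured: feel for it.
- blank1: steel strike-plate blank with two countersunk holes, 30 mm (its x) by 34 mm (its y) by 10 mm thick, 65 to 120 g, loose on the chuck, turned up to 0.3 rad; origin at the centre of its underside, 15 mm from the stop's face when flush. Number 1 of four counted towards the lever end; they start within 100 mm of the chuck's mid-length, centres at chuck x -40 to 1 mm; four drag 1 to 3 N.
- blank2: steel strike-plate blank with two countersunk holes, 30 mm (its x) by 34 mm (its y) by 10 mm thick, 65 to 120 g, loose on the chuck, turned up to 0.3 rad; origin at the centre of its underside, 15 mm from the stop's face when flush. Number 2 of four counted towards the lever end; they start within 100 mm of the chuck's mid-length, centres at chuck x -40 to 1 mm; four drag 1 to 3 N.
- blank3: steel strike-plate blank with two countersunk holes, 30 mm (its x) by 34 mm (its y) by 10 mm thick, 65 to 120 g, loose on the chuck, turned up to 0.3 rad; origin at the centre of its underside, 15 mm from the stop's face when flush. Number 3 of four counted towards the lever end; they start within 100 mm of the chuck's mid-length, centres at chuck x -40 to 1 mm; four drag 1 to 3 N.
- blank4: steel strike-plate blank with two countersunk holes, 30 mm (its x) by 34 mm (its y) by 10 mm thick, 65 to 120 g, loose on the chuck, turned up to 0.3 rad; origin at the centre of its underside, 15 mm from the stop's face when flush. Number 4 of four counted towards the lever end; they start within 100 mm of the chuck's mid-length, centres at chuck x -40 to 1 mm; four drag 1 to 3 N.
- straightedge: aluminium T-section straightedge standing on its foot on the bench right of the chuck: 220 mm long (its y), foot 36 mm wide (its x), 6 mm thick; web 10 mm thick, full length on the centreline, its top 44 mm above the underside; 0.36 kg. Origin at the centre of the underside, below the centre of mass. Take it by the web; push with a long edge of the foot, 18 mm from the centreline.
- lever (a joint): the chuck's lever, angle in rad about the chuck's y: 0 leaning 0.70 rad from vertical towards the robot (off), 0.70 upright, 1.4 leaning as far away from the robot at its stop (on). It stays where it is left; moving it takes about 0.22 N m.
- lever_knob (a point): centre of the 24 mm black ball knob on the lever's tip, 92 mm from the lever's axis; a 12 mm round rod joins it to the hub. The axis lies along the chuck's y at the chuck's x = 0, 26 mm above the bench; knob and rod stand 20 mm out from the chuck's +y end (chuck y = 190 mm).
- cap: small stepped brass cap, 26 mm across, 20 mm high, standing on the chuck near the end away from the lever, its centre about 150 mm from the chuck's middle; leave it where it is. Origin at the centre of its underside.
- compound_bar: brick of red-brown polishing compound, 42 x 80 x 38 mm; leave it where it is. Origin at the centre of its underside.
- knob_casting: dark steel knob casting, 60 mm across, 55 mm high; leave it where it is. Origin at the centre of its underside.
- cup_casting: dark steel stepped casting, 68 mm across, 50 mm high; leave it where it is. Origin at the centre of its underside.
- mop_wheel: polishing mop lying flat, grey cloth with yellow hub, 150 mm across, 25 mm high; leave it where it is. Origin at the centre of its underside.
- oil_bottle: amber glass bottle, 52 mm across, 120 mm high; leave it where it is. Origin at the centre of its underside.
- wood_lath: wooden lath, 45 x 170 x 18 mm; leave it where it is. Origin at the centre of its underside.
Not all that is in view belongs to the job. What is shaped like the blank3 but green or orange is not meant.

How it is judged:
On the way, in this order (a step that is already met when the one before it is completed fails the run):
1. all four blanks lie flush against the back stop and are pressed to it through the straightedge, held in the gripper, with more than 3 N on the stop (x of backstop_c0 in the frame of blank1 between 0.02 and 0.0245 m and angle between the x axis of each of blank1, blank2, blank3, blank4 and the x axis of magchuck, either way round below 0.025 rad and angle between each of blank1, blank2, blank3, blank4's own z axis and vertical below 0.06 rad and z of blank1 in the frame of magchuck between 0.044 and 0.052 m and y of blank1 in the frame of magchuck between -0.155 and 0.155 m and x of backstop_c0 in the frame of blank2 between 0.02 and 0.0245 m and z of blank2 in the frame of magchuck between 0.044 and 0.052 m and y of blank2 in the frame of magchuck between -0.155 and 0.155 m and x of backstop_c0 in the frame of blank3 between 0.02 and 0.0245 m and z of blank3 in the frame of magchuck between 0.044 and 0.052 m and y of blank3 in the frame of magchuck between -0.155 and 0.155 m and x of backstop_c0 in the frame of blank4 between 0.02 and 0.0245 m and z of blank4 in the frame of magchuck between 0.044 and 0.052 m and y of blank4 in the frame of magchuck between -0.155 and 0.155 m and contact force between backstop_c0 and anything else above 3 N and contact force between straightedge and the fingers above 1 N), for 0.3 s.
2. the straightedge stands on its foot on the bench, let go (height (world z) of straightedge below 0.008 m and angle between straightedge's own z axis and vertical below 0.1 rad and contact force between straightedge and the fingers below 0.1 N), for 0.2 s.
3. the lever is swung over to its far stop (value of joint lever above 1.28 rad), for 0.2 s.
At the end, for the whole second after the job is handed in: All four blanks lie flat on the chuck with a 34 mm side flush against the back stop (gap under about 2 mm, square to it within 0.025 rad), at rest; the straightedge stands upright on its foot on the bench, let go; the lever is at its far stop (1.28 rad or more of 1.4) (x of backstop_c0 in the frame of blank1 between 0.02 and 0.0245 m and angle between the x axis of each of blank1, blank2, blank3, blank4 and the x axis of magchuck, either way round below 0.025 rad and angle between each of blank1, blank2, blank3, blank4's own z axis and vertical below 0.06 rad and z of blank1 in the frame of magchuck between 0.044 and 0.052 m and y of blank1 in the frame of magchuck between -0.155 and 0.155 m and x of backstop_c0 in the frame of blank2 between 0.02 and 0.0245 m and z of blank2 in the frame of magchuck between 0.044 and 0.052 m and y of blank2 in the frame of magchuck between -0.155 and 0.155 m and x of backstop_c0 in the frame of blank3 between 0.02 and 0.0245 m and z of blank3 in the frame of magchuck between 0.044 and 0.052 m and y of blank3 in the frame of magchuck between -0.155 and 0.155 m and x of backstop_c0 in the frame of blank4 between 0.02 and 0.0245 m and z of blank4 in the frame of magchuck between 0.044 and 0.052 m and y of blank4 in the frame of magchuck between -0.155 and 0.155 m and value of joint lever above 1.28 rad and height (world z) of straightedge below 0.008 m and angle between straightedge's own z axis and vertical below 0.1 rad and linear speed of each of straightedge, blank1, blank2, blank3, blank4 below 0.02 m/s); the robot touches nothing.
It fails at once if the stop is rammed: more than 13 N on the back stop (contact force between backstop_c0 and anything else above 13 N).
It fails at once if a blank is touched with the gripper (contact force between any of blank1, blank2, blank3, blank4 and the fingers above 0.3 N or contact force between any of blank1, blank2, blank3, blank4 and the arm above 0.3 N).
It fails at once if another thing on the bench or chuck is shifted by more than 15 mm (distance of any of cap, compound_bar, knob_casting, cup_casting, mop_wheel, oil_bottle, wood_lath from where it was at the start of the episode above 0.015 m).
It also fails if it takes over 72 s, if anything falls off the work surface, if the arm or the gripper's body presses on something with over 40 N, if the wrist force passes 120 N, or if a joint passes its speed limit or range.

## Working session

There is one attempt and no reset: what is moved stays moved. The work goes in short steps, Python scripts to look and compute and a tool call to move; the robot and the scene stay as the last step left them, time stands still between calls to the robot, and variables do not carry over. Pictures are saved under pics/ and viewed, at most 10 in all, crops included, and the job is handed in when it is done.

Besides the shell and the picture viewer there is one more tool, called after "Request:" as name(argument=value, ...), one argument or row to a line, values as JSON. servo_tool: Moves the arm, as the interface text tells. Its arguments: {"type":"object","properties":{"plan":{"type":"array","items":{"type":"array","items":{"type":"number","minimum":-1,"maximum":1}}},"force":{"type":"number"}},"required":["plan"]}

```bash
mkdir -p pics
cat > h.py <<'E'
from plant import bot
import numpy as np, cv2
from scipy.spatial.transform import Rotation as R
def pose():
    s=bot.read_state(); T=np.eye(4); T[:3,:3]=R.from_rotvec(s["ee_rot"]).as_matrix(); T[:3,3]=s["tool_pos"]; return T,s
def shot(name,save=None):
    T,s=pose(); p=bot.read_camera(name)
    p["W"]=np.array(p["world_from_camera"]) if "world_from_camera" in p else T@np.array(p["tool_from_camera"])
    if save: cv2.imwrite("pics/"+save+".png",p["color"][:,:,::-1])
    return p
def w(p,u,v,z):
    a=np.array([(u-p["cx"])/p["fx"],(v-p["cy"])/p["fy"]]); b=a.copy()
    for _ in range(20): b=a/(1+p["k1"]*(b@b))
    d=p["W"][:3,:3]@np.array([b[0],b[1],1]); o=p["W"][:3,3]
    return o+d*(z-o[2])/d[2]
E
python3 - <<'E'
from h import *
T,s=pose(); print(s["time_s"],s["tool_pos"],s["ee_rot"],s["ft_force"],s["finger_gap"])
for c in ["scene","top"]:
    p=shot(c,c); print(c,np.round(p["W"],3).tolist(),p["fx"],p["k1"])
    for n,z in [("magchuck",0),("blank1",.048),("straightedge",0),("lever_knob",.096),("cap",.048),("compound_bar",0),("knob_casting",0),("cup_casting",0),("mop_wheel",0),("oil_bottle",0),("wood_lath",0)]:
        for r in bot.spot_point(p,n)[:5]: print(n,round(r["conf"],2),np.round(r["at"]),np.round(w(p,r["at"][1],r["at"][0],z),3))
E
```

```text
0.0 [0.26780268 0.64632895 0.23028621] [-6.13088636e-01 -3.08091831e+00  1.66858137e-03] [-0.20197608  0.60328686  0.52082629] 0.09114170788616527
scene [[-0.42, 0.646, -0.637, 1.323], [0.908, 0.292, -0.302, 0.435], [-0.009, -0.705, -0.709, 0.978], [0.0, 0.0, 0.0, 1.0]] 514.5298360981602 0.031059036138229842
magchuck 0.66 [231. 316.] [ 0.563  0.064 -0.   ]
blank1 0.76 [281. 299.] [0.747 0.111 0.048]
blank1 0.54 [198. 300.] [0.518 0.    0.048]
blank1 0.54 [208. 314.] [0.536 0.046 0.048]
blank1 0.53 [218. 350.] [0.529 0.139 0.048]
blank1 0.52 [177. 332.] [0.415 0.042 0.048]
straightedge 0.94 [182. 188.] [ 0.547 -0.333  0.   ]
lever_knob 0.74 [220. 397.] [0.532 0.257 0.096]
lever_knob 0.41 [308. 449.] [0.712 0.424 0.096]
lever_knob 0.16 [164. 259.] [ 0.493 -0.129  0.096]
cap 0.45 [182. 277.] [ 0.49  -0.083  0.048]
cap 0.37 [218. 152.] [ 0.727 -0.302  0.048]
compound_bar 0.87 [164. 258.] [ 0.405 -0.192 -0.   ]
compound_bar 0.16 [202. 390.] [0.394 0.2   0.   ]
knob_casting 0.7 [218. 149.] [ 0.7   -0.347  0.   ]
knob_casting 0.48 [183. 278.] [ 0.451 -0.104 -0.   ]
cup_casting 0.58 [198. 38
[... 628 characters left out ...]
] [ 0.509 -0.005  0.048]
blank1 0.58 [152. 296.] [0.709 0.09  0.048]
straightedge 0.76 [204. 436.] [ 0.532 -0.338  0.   ]
lever_knob 0.68 [211. 240.] [0.523 0.259 0.096]
lever_knob 0.41 [203. 309.] [0.537 0.058 0.096]
lever_knob 0.41 [214. 301.] [0.507 0.083 0.096]
cap 0.42 [220. 359.] [ 0.488 -0.087  0.048]
compound_bar 0.55 [248. 397.] [ 0.401 -0.202  0.   ]
knob_casting 0.5 [154. 434.] [ 0.695 -0.348  0.   ]
cup_casting 0.6 [263. 265.] [0.379 0.201 0.   ]
cup_casting 0.41 [213. 304.] [0.527 0.077 0.   ]
mop_wheel 0.64 [185. 190.] [0.635 0.43  0.   ]
oil_bottle 0.86 [229. 185.] [0.494 0.446 0.   ]
wood_lath 0.92 [259. 214.] [0.399 0.357 0.   ]
wood_lath 0.52 [210. 305.] [0.534 0.071 0.   ]
```

Run:
```python
import cv2
a=cv2.imread("pics/top.png"); cv2.imwrite("pics/topc.png",cv2.resize(a[110:290,170:470],(800,480),interpolation=2))
a=cv2.imread("pics/scene.png"); cv2.imwrite("pics/scenec.png",cv2.resize(a[130:350,120:500],(800,463),interpolation=2))
```

```text
(no output)
```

View pics/topc.png

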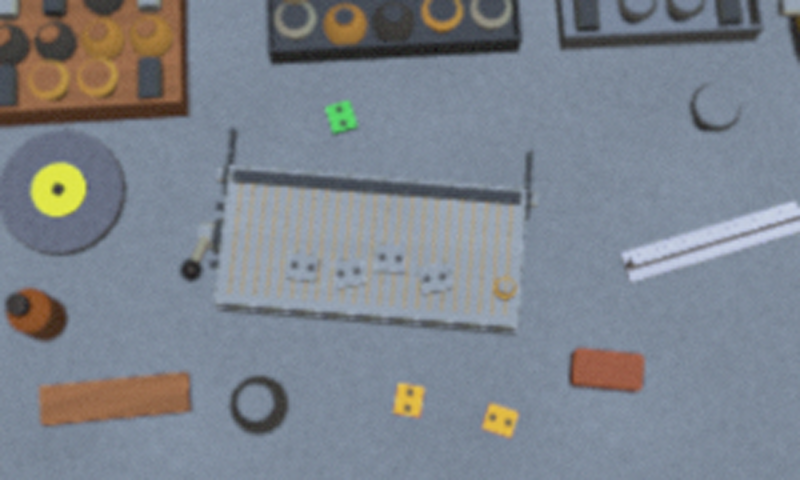

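View pics/scenec.png

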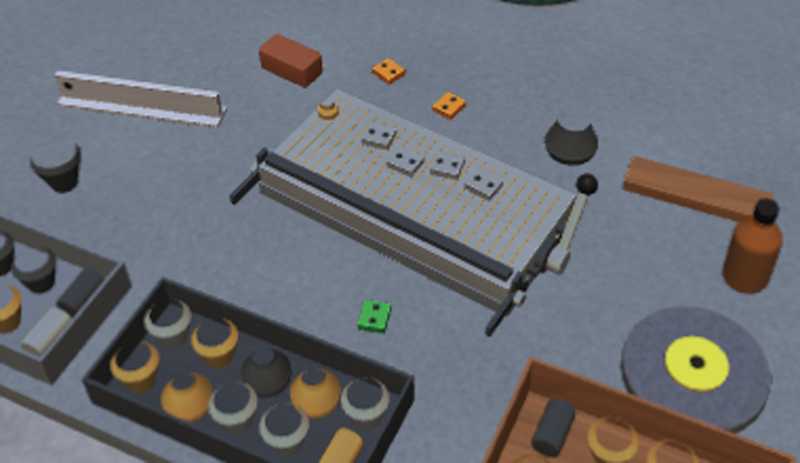

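The four grey blanks on the chuck sit at top pixels about (283,210), (301,213), (316,206) and (333,214). The look-alikes are two orange blanks at (322,261) and (361,265), and one green at (296,152), none on the chuck. The only straightedge is at (436,204). I choose the grey blanks and will check them from close by with the wrist camera.

Request:
servo_tool(
  plan=[
    [-1,0.13,-0.14,0.05,-0.09],
    [-1,0.2,-0.28,0.1,-0.18],
    [-1,0.27,-0.42,0.15,-0.27],
    [-1,0.34,-0.57,0.2,-0.36],
    [-1,0.4,-0.72,0.25,-0.45],
    [-1,0.46,-0.86,0.3,-0.54],
    [-1,0.5,-1,0.3,-0.62],
    [-1,0.5,-1,0.3,-0.66],
  ],
)

```text
time_s: 2.0
tool_pos: [0.4192, 0.3429, 0.3218]
ee_rot: [2.068, 2.364, 0.002]
ft_force: [0.2, 1.0, 0.4]
finger_gap: 0.0912
gripper_force: 0.0
```

Request:
servo_tool(
  plan=[
    [-1,0.06,-0.15,0.0,-0.05],
    [-1,0.12,-0.3,0,-0.1],
    [-1,0.18,-0.45,0,-0.1],
    [-1,0.24,-0.6,0,-0.1],
    [-1,0.28,-0.75,0,-0.1],
    [-1,0.3,-0.9,0,-0.1],
    [-1,0.3,-0.97,0,-0.1],
    [-1,0.3,-0.97,0,-0.1],
  ],
)

```text
time_s: 2.8
tool_pos: [0.508, 0.0534, 0.321]
ee_rot: [2.242, 2.2, -0.0]
ft_force: [0.5, 0.1, -0.4]
finger_gap: 0.0911
gripper_force: 0.0
```

Run:
```python
from h import *
T,s=pose(); print(s["time_s"],s["tool_pos"],s["ee_rot"],s["ft_force"],T[:3,1])
p=shot("wrist","w1"); print(np.round(p["tool_from_camera"],3).tolist(),p["fx"])
for n,z in [("magchuck",0),("blank1",.048),("lever_knob",.096),("cap",.048)]:
    for r in bot.spot_point(p,n)[:5]: print(n,round(r["conf"],2),np.round(r["at"]),np.round(w(p,r["at"][1],r["at"][0],z),3))
```

```text
2.8 [0.50801385 0.05339693 0.321034  ] [ 2.24202985e+00  2.20024280e+00 -9.34324687e-05] [ 0.49402209  0.12842384 -0.40136363] [ 9.99823031e-01 -1.88116793e-02  1.67147691e-04]
[[0.0, -0.959, -0.283, 0.08], [1.0, 0.0, 0.0, -0.0], [-0.0, -0.283, 0.959, -0.154], [0.0, 0.0, 0.0, 1.0]] 294.0694763180326
magchuck 0.95 [160. 348.] [0.551 0.058 0.   ]
blank1 0.96 [140. 452.] [0.697 0.092 0.048]
blank1 0.9 [178. 241.] [0.389 0.041 0.048]
blank1 0.87 [209. 323.] [ 0.509 -0.009  0.048]
blank1 0.8 [108. 336.] [0.531 0.139 0.048]
blank1 0.67 [177. 338.] [0.532 0.04  0.048]
cap 0.72 [258. 315.] [ 0.495 -0.092  0.048]
```

View pics/w1.png

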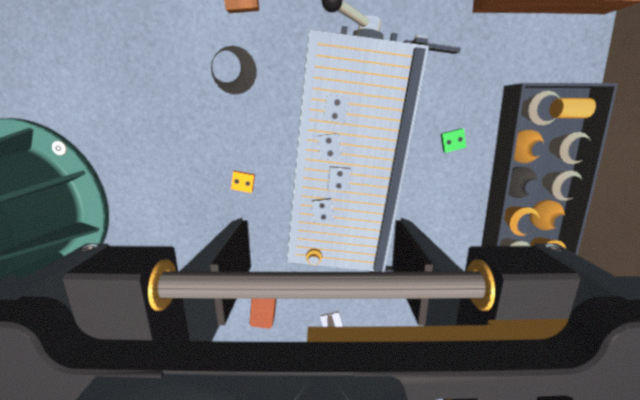

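The wrist view shows the four steel blanks at (335,107), (329,146), (340,179) and (321,209). The stop bar's front face runs from about (414,50) to (375,268), the cap is at (314,256), and the orange and green look-alikes lie off the chuck. Next come the chuck yaw and the straightedge.

Run:
```python
from h import *
p=shot("wrist"); g=cv2.cvtColor(p["color"],cv2.COLOR_RGB2GRAY).astype(float)
def edge(a,b,z,sg):
    pts=[]
    for t in np.linspace(.05,.75,30):
        u=a[0]+t*(b[0]-a[0]); v=int(round(a[1]+t*(b[1]-a[1])))
        row=cv2.GaussianBlur(g[v:v+1],(5,1),1)[0]; us=np.arange(int(u)-9,int(u)+10)
        d=sg*(row[us+1]-row[us-1]); pts.append(w(p,us[d.argmax()],v,z)[:2])
    pts=np.array(pts,np.float32); vx,vy,x,y=cv2.fitLine(pts,cv2.DIST_HUBER,0,.001,.001).ravel(); 
    if vy<0: vx,vy=-vx,-vy
    print("yaw",-np.arctan2(vx,vy),x,y, "resid",np.abs((pts-[x,y])@[vy,-vx]).mean()); return
edge((310,32),(289,262),.048,1)
edge((414,50),(375,268),.058,-1)
t=shot("top"); q=t["color"].astype(float).min(2); 
m=np.zeros_like(q,np.uint8); m[170:225,395:490]=(q[170:225,395:490]>185)
n,l,st,c=cv2.connectedComponentsWithStats(m); k=1+st[1:,4].argmax(); v,u=np.where(l==k)
print(st[k]); P=np.array([w(t,a,b,.006)[:2] for a,b in zip(u,v)],np.float32)
print(cv2.minAreaRect(P)); e=np.linalg.svd(P-P.mean(0),full_matrices=False)[2][0]; s=(P-P.mean(0))@e; print(P.mean(0),e,s.min(),s.max(),P.mean(0)+e*(s.min()+s.max())/2)
```

```text
yaw -0.13641521 0.47954822 0.11807328 resid 0.0008026381
yaw -0.13707083 0.6148835 0.09898907 resid 8.095724e-05
[404 186  70  22 323]
((0.5528226494789124, -0.3470601439476013), (0.01603134535253048, 0.22908930480480194), 13.493927001953125)
[ 0.5533615  -0.34738904] [ 0.22442044 -0.97449243] -0.11501008 0.11414514 [ 0.55326444 -0.3469676 ]
```

Request:
servo_tool(
  plan=[
    [-1,0.02,-0.15,0.0,0.04],
    [-1,0.04,-0.3,0,0.08],
    [-1,0.06,-0.45,0,0.12],
    [-1,0.08,-0.6,0,0.156],
    [-1,0.1,-0.75,0,0.156],
    [-1,0.12,-0.9,0,0.156],
    [-1,0.13,-1,0,0.156],
    [-1,0.13,-1,0,0.156],
  ],
)

```text
time_s: 3.95
tool_pos: [0.5474, -0.2468, 0.3207]
ee_rot: [1.955, 2.459, -0.001]
ft_force: [0.6, 0.5, -0.3]
finger_gap: 0.0911
gripper_force: 0.0
```

Request:
servo_tool(
  plan=[
    [-1,0.01,-0.12,-0.06,0],
    [-1,0.02,-0.24,-0.12,0],
    [-1,0.02,-0.33,-0.2,0],
    [-1,0.02,-0.33,-0.25,0],
    [-1,0.02,-0.33,-0.3,0],
    [-1,0.02,-0.33,-0.3,0],
    [-1,0.02,-0.33,-0.3,0],
    [-1,0.02,-0.33,-0.3,0],
  ],
)

```text
time_s: 4.75
tool_pos: [0.5536, -0.3428, 0.2321]
ee_rot: [1.951, 2.461, 0.0]
ft_force: [0.6, -0.3, -0.5]
finger_gap: 0.091
gripper_force: 0.0
```

Run:
```python
from h import *
T,s=pose(); print(s["time_s"],s["tool_pos"],s["ee_rot"],s["ft_force"],T[:3,1])
p=shot("wrist","w2")
for r in bot.spot_point(p,"straightedge")[:2]+bot.boxes_of(p,"straightedge")[:1]: print(r,w(p,r["at"][1],r["at"][0],0) if "at" in r else "")
```

```text
4.75 [ 0.5536044  -0.34278031  0.23212444] [1.95075618e+00 2.46068271e+00 2.32693659e-04] [ 0.55428339 -0.29613659 -0.54301327] [0.97362875 0.22813594 0.00102551]
{'at': [172.5, 314.8], 'conf': 0.67} [ 0.54501532 -0.34248924  0.        ]
{'rect': [299.7, 81.3, 29.2, 179.1], 'conf': 0.65}
```

View pics/w2.png

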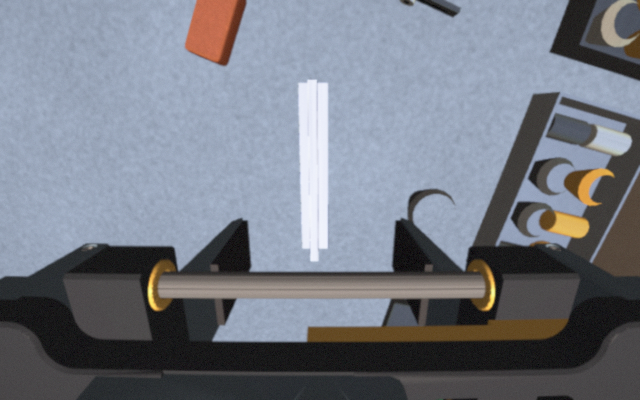

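The straightedge runs nearly vertically between the fingers: foot from rows 83 to 249 and columns 299–328, web from (312,80) to (314,261).

Run:
```python
from h import *
p=shot("wrist"); T,s=pose()
def show(n,u,v,z):
    q=w(p,u,v,z); l=T[:3,:3].T@(q-T[:3,3]); print(n,np.round(q,4),"tool",np.round(l[:2],4))
g=p["color"].min(2)
for v in (90,120,150,180,210,240):
    us=np.where(g[v,285:345]>195)[0]+285; print(v,us.min(),us.max())
    for u in (us.min()-.5,us.max()+.5): show("foot",u,v,.006)
for v in (80,84,262): 
    us=np.where(g[v,285:345]>195)[0]+285; print(v,us.min() if len(us) else None,us.max() if len(us) else None)
col=g[70:100,305:308].mean(1); print(col[::2]); print(g[240:270,306].tolist(), g[252:266,314].tolist(),g[74:86,313].tolist())
show("webtop+y",312.5,80,.044);show("webtop-y",314.5,261,.044);show("foot+y",305,83,.006);show("foot-y",306,249,.006)
```

```text
90 299 327
foot [ 0.5025 -0.2464  0.006 ] tool [ 0.106  -0.0275]
foot [ 0.5369 -0.2384  0.006 ] tool [0.106  0.0078]
120 299 327
foot [ 0.5099 -0.2812  0.006 ] tool [ 0.0705 -0.0282]
foot [ 0.5452 -0.2729  0.006 ] tool [0.0705 0.008 ]
150 300 327
foot [ 0.5189 -0.3174  0.006 ] tool [ 0.0331 -0.0277]
foot [ 0.5539 -0.3092  0.006 ] tool [0.0331 0.0082]
180 300 327
foot [ 0.5271 -0.356   0.006 ] tool [-0.0063 -0.0285]
foot [ 0.5632 -0.3476  0.006 ] tool [-0.0063  0.0085]
210 301 327
foot [ 0.5372 -0.3966  0.006 ] tool [-0.0481 -0.028 ]
foot [ 0.5729 -0.3882  0.006 ] tool [-0.0481  0.0088]
240 302 327
foot [ 0.5478 -0.4398  0.006 ] tool [-0.0926 -0.0274]
foot [ 0.5834 -0.4315  0.006 ] tool [-0.0926  0.0091]
80 308 316
84 298 327
262 None None
[155.33333333 158.         154.33333333 155.66666667 160.66666667
 168.33333333 200.33333333 231.66666667 232.         231.33333333
 231.         230.33333333 230.33333333 229.33333333 229.33333333]
[238, 237, 236, 237, 237, 236, 236, 231, 212, 176, 163, 158, 158, 155, 158, 156, 157, 156, 155, 155, 158, 157, 161, 160, 156, 157, 159, 161, 160, 159] [237, 238, 238, 238, 239, 239, 238, 237, 231, 197, 168, 159, 157, 157] [155, 156, 161, 158, 171, 199, 231, 236, 236, 237, 237, 238]
webtop+y [ 0.5184 -0.2348  0.044 ] tool [ 0.1137 -0.0094]
webtop-y [ 0.5691 -0.4474  0.044 ] tool [-0.1049 -0.0084]
foot+y [ 0.5085 -0.2368  0.006 ] tool [ 0.114  -0.0195]
foot-y [ 0.5569 -0.4519  0.006 ] tool [-0.1065 -0.0213]
```

Request:
servo_tool(
  plan=[
    [-1,-0.033,0.007,-0.16,0],
    [-1,-0.033,0.007,-0.32,0],
    [-1,-0.033,0.007,-0.48,0],
    [-1,-0.033,0.007,-0.6,0],
    [-1,-0.033,0.007,-0.66,0],
    [-1,-0.033,0.007,-0.66,0],
    [0.5,-0.033,0.007,-0.66,0],
    [1,-0.033,0.007,-0.66,0],
  ],
  force=40,
)

```text
time_s: 5.75
tool_pos: [0.5443, -0.342, 0.0351]
ee_rot: [1.951, 2.459, 0.0]
ft_force: [0.4, 0.2, -0.0]
finger_gap: 0.0779
gripper_force: 0.0
```

Request:
servo_tool(
  plan=[
    [1,0,0,0,0],
    [1,0,0,0,0],
    [1,0,0,0,0],
    [1,0,0,0,0],
    [1,0,0,0.03,0],
    [1,0,0,0.1,0],
    [1,0,0,0.2,0],
    [1,0,0,0.3,0],
  ],
)

```text
time_s: 6.55
tool_pos: [0.5429, -0.3411, 0.1243]
ee_rot: [-1.953, -2.46, 0.0]
ft_force: [-0.4, -0.6, 0.8]
finger_gap: 0.014
gripper_force: 0.0
```

Run:
```python
from h import *
T,s=pose(); print(s["time_s"],s["tool_pos"],s["ft_force"],s["wrist_torque"],T[:3,1],s["finger_gap"],s["gripper_force"])
p=shot("wrist","w3")
```

```text
6.55 [ 0.54285347 -0.34106526  0.12425282] [-0.4275571  -0.60628563  0.83321355] [-0.07943095 -0.00626098 -0.02669736] [ 9.73849627e-01  2.27193264e-01 -3.54489422e-04] 0.014024852103611448 0.0
```

View pics/w3.png

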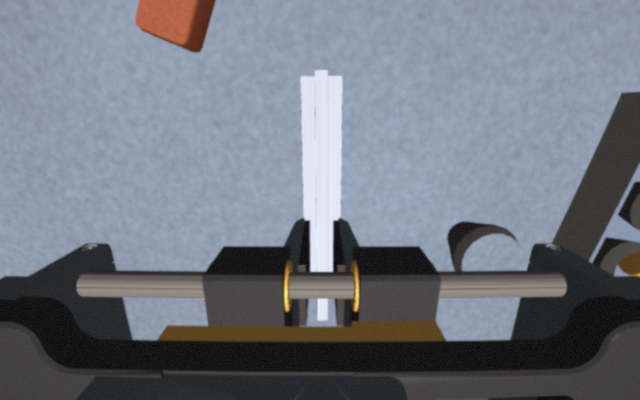

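The fingers hadn't finished closing (gap 14 mm) and the straightedge is still on the bench, web at (321,70)–(322,315). I'll go back down and close fully.

Request:
servo_tool(
  plan=[
    [1,0,0,0,0],
    [-0.6,0,0,0,0],
    [-0.6,0,0,-0.1,0],
    [-0.6,0,0,-0.2,0],
    [-0.6,0,0,-0.3,0],
    [-0.6,0,0,-0.3,0],
    [1,0,0,-0.3,0],
    [1,0,0,-0.3,0],
  ],
  force=40,
)

```text
time_s: 7.4
tool_pos: [0.5436, -0.3415, 0.0341]
ee_rot: [1.952, 2.46, 0.0]
ft_force: [-0.5, -1.3, 0.2]
finger_gap: 0.0289
gripper_force: 0.0
```

Request:
servo_tool(
  plan=[
    [1,0,0,0,0],
    [1,0,0,0,0],
    [1,0,0,0,0],
    [1,0,0,0,0],
    [1,0,0,0,0],
    [1,0,0,0,0],
    [1,0,0,0,0],
    [1,0,0,0,0],
  ],
)

```text
time_s: 8.2
tool_pos: [0.5435, -0.3415, 0.0339]
ee_rot: [1.952, 2.46, 0.0]
ft_force: [-1.7, 0.7, 7.8]
finger_gap: 0.0094
gripper_force: 40.0
```

Request:
servo_tool(
  plan=[
    [1,0,0,0.12,0],
    [1,0,0,0.25,0],
    [1,-0.02,0.15,0.3,-0.05],
    [1,-0.04,0.3,0.3,-0.1],
    [1,-0.06,0.45,0.3,-0.15],
    [1,-0.09,0.6,0.3,-0.2],
    [1,-0.12,0.75,0.3,-0.231],
    [1,-0.15,0.9,0.3,-0.231],
  ],
)

```text
time_s: 9.0
tool_pos: [0.4972, -0.0696, 0.1231]
ee_rot: [2.367, 2.066, 0.0]
ft_force: [0.8, 0.6, -3.7]
finger_gap: 0.0101
gripper_force: 40.0
```

Request:
servo_tool(
  plan=[
    [1,-0.03,0.14,0,0],
    [1,-0.07,0.28,0,0],
    [1,-0.11,0.42,0,0],
    [1,-0.11,0.48,0,0],
    [1,-0.11,0.48,0,0],
    [1,-0.11,0.48,0,0],
    [1,-0.11,0.48,0,0],
    [1,-0.11,0.48,0,0],
  ],
)

```text
time_s: 9.8
tool_pos: [0.4651, 0.0721, 0.1229]
ee_rot: [-2.366, -2.067, 0.0]
ft_force: [-0.2, 0.8, -3.5]
finger_gap: 0.0096
gripper_force: 40.0
```

Run:
```python
from h import *
T,s=pose(); print(s["time_s"],s["tool_pos"],s["ft_force"],s["wrist_torque"],T[:3,1],np.arctan2(T[1,1],T[0,1]),s["finger_gap"])
p=shot("wrist","w4")
O=np.array([.551,.058]);ex=np.array([.9907,-.1361]);ey=np.array([.1361,.9907])
for q in (p,shot("top","t4")):
  for n,z in [("blank1",.048),("cap",.048),("straightedge",s["tool_pos"][2]-.034),("lever_knob",.096)]:
    for r in bot.spot_point(q,n)[:7]:
      a=w(q,r["at"][1],r["at"][0],z)[:2]; print(n,round(r["conf"],2),np.round(r["at"]),np.round(a,3),np.round([(a-O)@ex,(a-O)@ey],3))
```

```text
9.8 [0.46511521 0.07206197 0.12291458] [-0.22386485  0.81179901 -3.48709452] [-0.08942267  0.07059026 -0.03705465] [ 9.90927712e-01 -1.34395912e-01 -9.27853495e-05] -0.1348038193916124 0.009606295749644056
blank1 0.92 [122. 393.] [0.529 0.137] [-0.033  0.075]
blank1 0.82 [148. 580.] [0.675 0.099] [0.117 0.057]
blank1 0.76 [190. 384.] [0.518 0.085] [-0.036  0.022]
blank1 0.7 [248. 245.] [0.396 0.049] [-0.152 -0.03 ]
blank1 0.58 [238. 407.] [0.534 0.04 ] [-0.015 -0.02 ]
blank1 0.6 [267. 356.] [ 0.348 -0.069] [-0.183 -0.153]
blank1 0.53 [154. 297.] [0.703 0.088] [0.146 0.05 ]
blank1 0.51 [213. 328.] [0.513 0.002] [-0.03  -0.061]
cap 0.46 [218. 358.] [ 0.493 -0.085] [-0.038 -0.15 ]
lever_knob 0.68 [210. 239.] [0.526 0.261] [-0.053  0.197]
lever_knob 0.53 [261. 267.] [0.376 0.186] [-0.191  0.103]
```

View pics/w4.png

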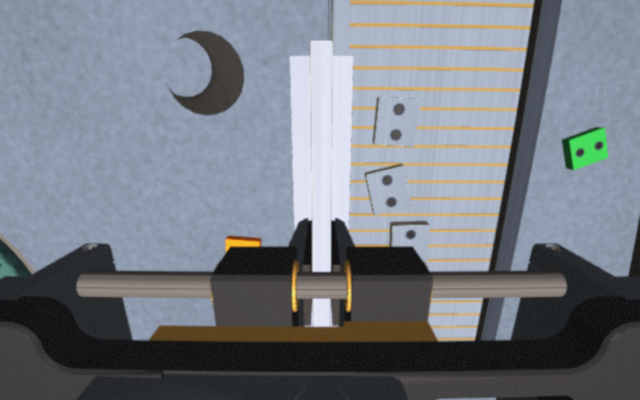

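Straightedge held square in the jaws; blanks stand right of its foot edge at (395,120), (387,188), (410,238), and the stop bar face runs (537,0)–(484,338). I'll check that they're parallel while descending.

```bash
cat >> h.py <<'E'
def edge(p,a,b,z,sg,ts=(.05,.95),hw=7,n=40):
    g=cv2.cvtColor(p["color"],cv2.COLOR_RGB2GRAY).astype(float); pts=[]
    for t in np.linspace(*ts,n):
        u=a[0]+t*(b[0]-a[0]); v=int(round(a[1]+t*(b[1]-a[1])))
        row=cv2.GaussianBlur(g[v:v+1],(5,1),1)[0]; us=np.arange(int(u)-hw,int(u)+hw+1)
        d=sg*(row[us+1]-row[us-1]); k=d.argmax(); k=min(max(k,1),len(d)-2)
        den=d[k-1]-2*d[k]+d[k+1]; o=0 if den==0 else .5*(d[k-1]-d[k+1])/den
        pts.append(w(p,us[k]+o,v,z)[:2])
    pts=np.array(pts,np.float32); vx,vy,x,y=cv2.fitLine(pts,cv2.DIST_HUBER,0,.001,.001).ravel()
    if vy<0: vx,vy=-vx,-vy
    return -np.arctan2(vx,vy),x,y,np.abs((pts-[x,y])@[vy,-vx]).mean()
E
python3 - <<'E'
from h import *
p=shot("wrist"); z=p["W"]; T,s=pose(); zt=s["tool_pos"][2]+.010
print("footL",edge(p,(290,58),(294,215),zt-.038,1)); print("footR",edge(p,(353,58),(349,215),zt-.038,-1))
print("bar",edge(p,(536,5),(500,235),.058,-1)); print("web L",edge(p,(311,45),(311,215),zt,-1,hw=4));
E
```

```text
footL (np.float32(-0.13396662), np.float32(0.45468906), np.float32(0.13195571), np.float32(0.000111201756))
footR (np.float32(-0.13102467), np.float32(0.49158686), np.float32(0.1358476), np.float32(0.00013558051))
bar (np.float32(-0.13543887), np.float32(0.6150566), np.float32(0.12634112), np.float32(3.4701916e-05))
web L (np.float32(-0.1256369), np.float32(0.4687168), np.float32(0.14222689), np.float32(0.0004180579))
```

Request:
servo_tool(
  plan=[
    [1,0,0,-0.04,0],
    [1,0,0,-0.08,0],
    [1,0,0,-0.11,0],
    [1,0,0,-0.131,0],
    [1,0,0,-0.131,0],
    [1,0,0,-0.131,0],
    [1,0,0,-0.131,0],
    [1,0,0,-0.131,0],
  ],
)

```text
time_s: 11.15
tool_pos: [0.4652, 0.0728, 0.0838]
ee_rot: [2.365, 2.068, 0.001]
ft_force: [-0.7, -0.5, -3.2]
finger_gap: 0.0098
gripper_force: 40.0
```

Request:
servo_tool(
  plan=[
    [1,0.017,-0.0024,0,-0.002],
    [1,0.035,-0.0048,0,-0.002],
    [1,0.052,-0.0072,0,-0.002],
    [1,0.069,-0.0095,0,-0.002],
    [1,0.087,-0.0119,0,-0.002],
    [1,0.104,-0.0143,0,-0.002],
    [1,0.121,-0.0167,0,-0.002],
    [1,0.139,-0.0191,0,-0.002],
  ],
)

```text
time_s: 11.95
tool_pos: [0.507, 0.067, 0.0835]
ee_rot: [-2.368, -2.064, 0.001]
ft_force: [-2.6, 0.5, -3.7]
finger_gap: 0.0098
gripper_force: 40.0
```

Request:
servo_tool(
  plan=[
    [1,0.014,-0.0019,0,0],
    [1,0.028,-0.0038,0,0],
    [1,0.042,-0.0057,0,0],
    [1,0.056,-0.0076,0,0],
    [1,0.07,-0.0095,0,0],
    [1,0.084,-0.0114,0,0],
    [1,0.098,-0.0135,0,0],
    [1,0.11,-0.0151,0,0],
  ],
)

```text
time_s: 12.75
tool_pos: [0.5401, 0.0625, 0.0836]
ee_rot: [-2.368, -2.064, 0.0]
ft_force: [-1.9, 0.8, -3.3]
finger_gap: 0.0102
gripper_force: 40.0
```

Run:
```python
from h import *
T,s=pose(); print(s["time_s"],s["tool_pos"],s["ft_force"],s["wrist_torque"],np.arctan2(T[1,1],T[0,1]))
p=shot("wrist","w5")
```

```text
12.75 [0.54012431 0.06246877 0.08363164] [-1.86410116  0.80564382 -3.29005919] [-0.07079544  0.49521821 -0.04656858] -0.13679555595350976
```

View pics/w5.png

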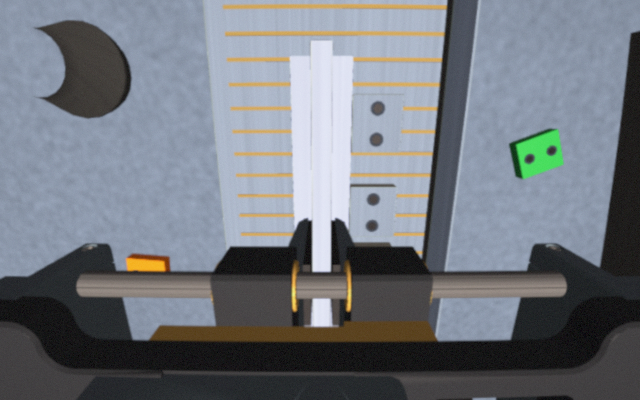

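The two visible blanks at (377,122) and (373,210) lie flat on the foot edge, with about 40 px (20 mm) left to the stop. I'll go in slowly now.

Request:
servo_tool(
  plan=[
    [1,0.006,-0.0008,0,0],
    [1,0.012,-0.0016,0,0],
    [1,0.018,-0.0024,0,0],
    [1,0.024,-0.0032,0,0],
    [1,0.03,-0.0041,0,0],
    [1,0.036,-0.0049,0,0],
    [1,0.042,-0.0057,0,0],
    [1,0.046,-0.0063,0,0],
  ],
)

```text
time_s: 13.6
tool_pos: [0.5537, 0.0606, 0.0836]
ee_rot: [2.368, 2.064, 0.0]
ft_force: [-2.6, -0.2, -2.6]
finger_gap: 0.01
gripper_force: 40.0
```

Request:
servo_tool(
  plan=[
    [1,0.0015,-0.0002,0,0],
    [1,0.003,-0.0004,0,0],
    [1,0.0045,-0.0006,0,0],
    [1,0.006,-0.0008,0,0],
    [1,0.0075,-0.001,0,0],
    [1,0.009,-0.0012,0,0],
    [1,0.01,-0.0014,0,0],
    [1,0.01,-0.0014,0,0],
  ],
)

```text
time_s: 14.4
tool_pos: [0.5566, 0.0602, 0.0837]
ee_rot: [2.368, 2.064, 0.0]
ft_force: [-0.9, 0.3, -3.3]
finger_gap: 0.0099
gripper_force: 40.0
```

Request:
servo_tool(
  plan=[
    [1,0.0008,-0.0001,0,0],
    [1,0.0016,-0.0002,0,0],
    [1,0.0024,-0.0003,0,0],
    [1,0.0032,-0.0004,0,0],
    [1,0.004,-0.0005,0,0],
    [1,0.0048,-0.0007,0,0],
    [1,0.0056,-0.0008,0,0],
    [1,0.0064,-0.0009,0,0],
  ],
)

```text
time_s: 15.2
tool_pos: [0.5585, 0.06, 0.0836]
ee_rot: [-2.368, -2.064, 0.0]
ft_force: [-2.3, 0.7, -3.2]
finger_gap: 0.0093
gripper_force: 40.0
```

Run:
```python
from h import *
T,s=pose(); print(s["time_s"],s["tool_pos"],s["ft_force"],s["wrist_torque"],np.arctan2(T[1,1],T[0,1]))
p=shot("wrist","w6")
print("bar",edge(p,(453,85),(432,235),.058,-1)); print("blank right",edge(p,(410,105),(408,140),.058,-1,hw=14),edge(p,(400,190),(398,230),.058,-1,hw=14))
cv2.imwrite("pics/w6c.png",cv2.resize(p["color"][40:280,280:520,::-1],(600,600),interpolation=2))
```

```text
15.2 [0.55847935 0.05995781 0.0836323 ] [-2.3412135   0.73941867 -3.17979377] [-0.05805473  0.56458759 -0.00085845] -0.13676402956375389
bar (np.float32(-0.22973844), np.float32(0.6391198), np.float32(0.11010648), np.float32(0.0017811013))
blank right (np.float32(-0.13175541), np.float32(0.61846316), np.float32(0.12678319), np.float32(3.3096127e-05)) (np.float32(-0.13422093), np.float32(0.6110181), np.float32(0.07224176), np.float32(2.9948755e-05))
```

View pics/w6c.png

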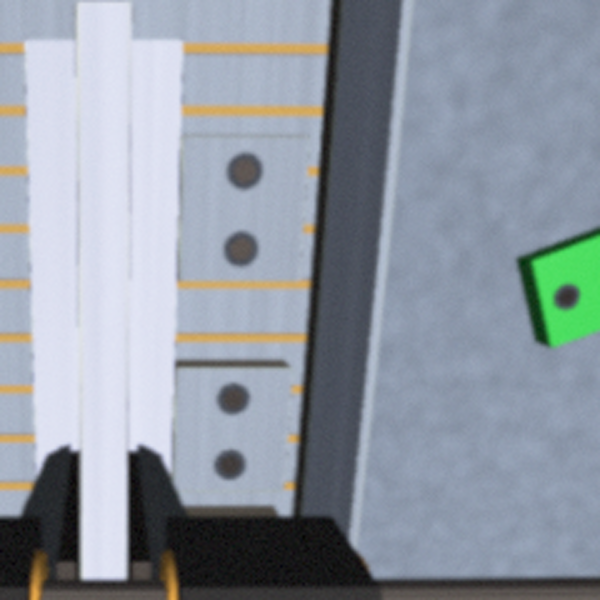

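Blanks lie with about 3–4 px (≈2 mm) of gap to the bar face, equal at both ends.

Request:
servo_tool(
  plan=[
    [1,0.0006,-0.0001,0,0],
    [1,0.0012,-0.0002,0,0],
    [1,0.0018,-0.0002,0,0],
    [1,0.0024,-0.0003,0,0],
    [1,0.003,-0.0004,0,0],
    [1,0.0036,-0.0005,0,0],
    [1,0.0042,-0.0006,0,0],
    [1,0.0048,-0.0007,0,0],
  ],
)

```text
time_s: 16.05
tool_pos: [0.5599, 0.0597, 0.0836]
ee_rot: [2.368, 2.064, 0.0]
ft_force: [-2.1, 0.0, -3.1]
finger_gap: 0.0098
gripper_force: 40.0
```

Request:
servo_tool(
  plan=[
    [1,0.0004,-0.0001,0,0],
    [1,0.0008,-0.0001,0,0],
    [1,0.0012,-0.0002,0,0],
    [1,0.0016,-0.0002,0,0],
    [1,0.0016,-0.0002,0,0],
    [1,0.0016,-0.0002,0,0],
    [1,0.0016,-0.0002,0,0],
    [1,0.0016,-0.0002,0,0],
  ],
)

```text
time_s: 16.85
tool_pos: [0.5604, 0.0597, 0.0837]
ee_rot: [2.368, 2.064, 0.0]
ft_force: [-1.8, -0.5, -4.0]
finger_gap: 0.0097
gripper_force: 40.0
```

Request:
servo_tool(
  plan=[
    [1,0.0004,-0.0001,0,0],
    [1,0.0008,-0.0001,0,0],
    [1,0.0012,-0.0002,0,0],
    [1,0.0016,-0.0002,0,0],
    [1,0.002,-0.0003,0,0],
    [1,0.0024,-0.0003,0,0],
    [1,0.0024,-0.0003,0,0],
    [1,0.0024,-0.0003,0,0],
  ],
)

```text
time_s: 17.65
tool_pos: [0.5611, 0.0596, 0.0836]
ee_rot: [2.368, 2.064, 0.0]
ft_force: [-2.8, 0.4, -3.4]
finger_gap: 0.0098
gripper_force: 40.0
```

Request:
servo_tool(
  plan=[
    [1,0.0004,-0.0001,0,0],
    [1,0.0008,-0.0001,0,0],
    [1,0.0012,-0.0002,0,0],
    [1,0.0016,-0.0002,0,0],
    [1,0.002,-0.0003,0,0],
    [1,0.0024,-0.0003,0,0],
    [1,0.0024,-0.0003,0,0],
    [1,0.0024,-0.0003,0,0],
  ],
)

```text
time_s: 18.45
tool_pos: [0.5619, 0.0595, 0.0836]
ee_rot: [2.368, 2.064, 0.0]
ft_force: [-2.5, 0.1, -4.7]
finger_gap: 0.0096
gripper_force: 40.0
```

Run:
```python
from h import *
T,s=pose(); print(s["time_s"],s["tool_pos"],s["ft_force"],s["wrist_torque"],np.arctan2(T[1,1],T[0,1]))
```

```text
18.45 [0.56185729 0.05949811 0.08363189] [-2.52007965  0.1257374  -4.74332388] [-0.08161918  0.39706603  0.00151557] -0.1367682200370086
```

Request:
servo_tool(
  plan=[
    [1,0.0004,-0.0001,0,0],
    [1,0.0008,-0.0001,0,0],
    [1,0.0012,-0.0002,0,0],
    [1,0.0016,-0.0002,0,0],
    [1,0.002,-0.0003,0,0],
    [1,0.0024,-0.0003,0,0],
    [1,0.0024,-0.0003,0,0],
    [1,0.0024,-0.0003,0,0],
  ],
)

```text
time_s: 19.25
tool_pos: [0.5626, 0.0594, 0.0836]
ee_rot: [2.368, 2.064, 0.0]
ft_force: [-2.2, 0.2, -4.0]
finger_gap: 0.01
gripper_force: 40.0
```

Request:
servo_tool(
  plan=[
    [1,0.0004,-0.0001,0,0],
    [1,0.0008,-0.0001,0,0],
    [1,0.0012,-0.0002,0,0],
    [1,0.0016,-0.0002,0,0],
    [1,0.002,-0.0003,0,0],
    [1,0.0024,-0.0003,0,0],
    [1,0.0024,-0.0003,0,0],
    [1,0.0024,-0.0003,0,0],
  ],
)

```text
time_s: 20.05
tool_pos: [0.5632, 0.0593, 0.0836]
ee_rot: [-2.368, -2.064, 0.0]
ft_force: [-2.0, -1.1, -1.9]
finger_gap: 0.0099
gripper_force: 40.0
```

Request:
servo_tool(
  plan=[
    [1,0.0004,-0.0001,0,0],
    [1,0.0008,-0.0001,0,0],
    [1,0.0012,-0.0002,0,0],
    [1,0.0016,-0.0002,0,0],
    [1,0.002,-0.0003,0,0],
    [1,0.0024,-0.0003,0,0],
    [1,0.0024,-0.0003,0,0],
    [1,0.0024,-0.0003,0,0],
  ],
)

```text
time_s: 20.85
tool_pos: [0.5633, 0.0593, 0.0834]
ee_rot: [-2.367, -2.064, 0.002]
ft_force: [-7.1, 1.5, 0.3]
finger_gap: 0.0096
gripper_force: 40.0
```

Run:
```python
from h import *
T,s=pose(); print(s["time_s"],s["tool_pos"],s["ft_force"],s["wrist_torque"],np.arctan2(T[1,1],T[0,1]))
p=shot("wrist","w7")
cv2.imwrite("pics/w7c.png",cv2.resize(p["color"][40:280,340:500,::-1],(400,600),interpolation=2))
```

```text
20.85 [0.56331556 0.05930143 0.08344753] [-7.07701571  1.47554086  0.33435225] [0.1730553  1.37838677 0.02047956] -0.13672635802947283
```

View pics/w7c.png

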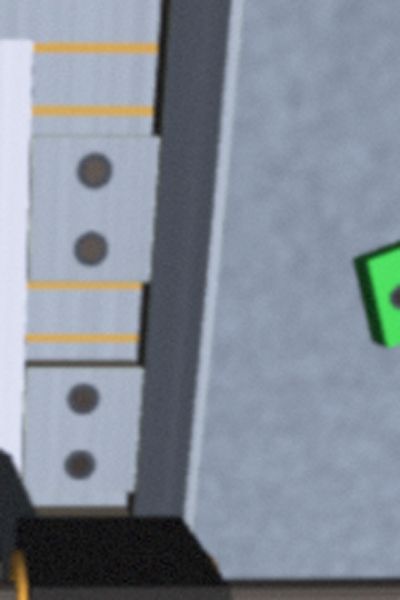

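Contact: both visible blanks are flush on the bar, push 7 N with almost no yaw moment. Adding a little and holding.

Request:
servo_tool(
  plan=[
    [1,0.0004,-0.0001,0,0],
    [1,0.0008,-0.0001,0,0],
    [1,0.0008,-0.0001,0,0],
    [1,0.0008,-0.0001,0,0],
    [1,0.0008,-0.0001,0,0],
    [1,0.0008,-0.0001,0,0],
    [1,0.0008,-0.0001,0,0],
    [1,0.0008,-0.0001,0,0],
  ],
)

```text
time_s: 21.7
tool_pos: [0.5633, 0.0593, 0.0834]
ee_rot: [-2.367, -2.064, 0.002]
ft_force: [-7.5, 1.2, -1.3]
finger_gap: 0.0102
gripper_force: 40.0
```

Run:
```python
from h import *
for i in range(4):
    T,s=pose(); print(s["time_s"],s["tool_pos"],s["ft_force"],s["wrist_torque"]); p=shot("top","t7%d"%i)
O=np.array([.551,.058]);ex=np.array([.9907,-.1361]);ey=np.array([.1361,.9907])
for q in (p,shot("scene","s7")):
    for r in bot.spot_point(q,"blank1")[:8]:
      a=w(q,r["at"][1],r["at"][0],.048)[:2]; print(round(r["conf"],2),np.round(r["at"]),np.round([(a-O)@ex,(a-O)@ey],3))
a=cv2.imread("pics/s7.png"); cv2.imwrite("pics/s7c.png",cv2.resize(a[160:290,220:420],(800,520),interpolation=2))
```

```text
21.7 [0.56331748 0.05929285 0.08336292] [-7.49720171  1.18032946 -1.32053671] [ 0.24103669  1.65442794 -0.02364435]
21.75 [0.56330975 0.0592823  0.08336721] [-7.92784397  2.48450471 -0.01928213] [0.1904666  1.58182443 0.03242024]
21.8 [0.56334838 0.05927794 0.08337173] [-7.83193579  2.58030885  0.20826599] [0.28253302 1.58729803 0.02633478]
21.85 [0.56332819 0.05926733 0.08337805] [-7.66460951  2.41973568 -0.1875143 ] [0.21119502 1.6104888  0.05259643]
0.61 [188. 332.] [ 0.046 -0.067]
0.41 [154. 295.] [0.143 0.054]
0.73 [240. 333.] [0.047 0.08 ]
0.65 [279. 296.] [0.186 0.07 ]
0.6 [222. 298.] [ 0.046 -0.02 ]
0.47 [180. 333.] [-0.125 -0.025]
0.43 [234. 310.] [0.061 0.024]
0.42 [216. 280.] [ 0.053 -0.069]
```

View pics/s7c.png

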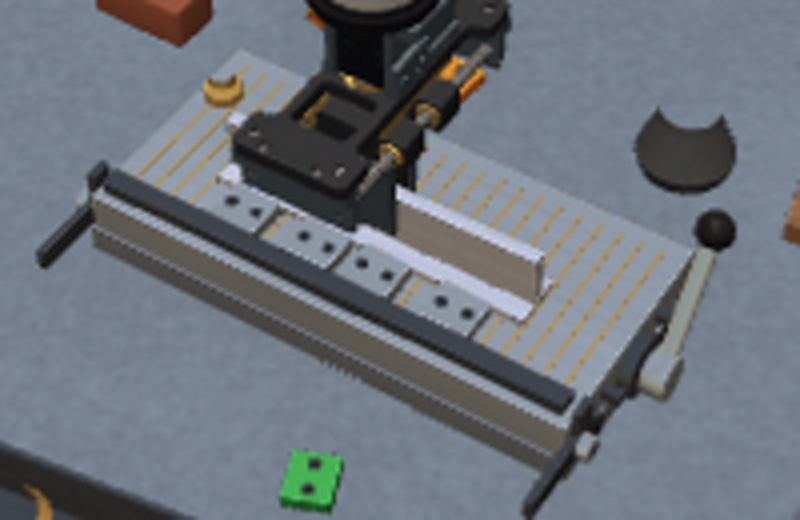

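All four blanks show flush on the bar, seated at crop (240,205), (315,245), (375,272) and (455,308). One slightly firmer hold, then retreat.

Request:
servo_tool(
  plan=[
    [1,0.0004,-0.0001,0,0],
    [1,0.0008,-0.0001,0,0],
    [1,0.0012,-0.0002,0,0],
    [1,0.0016,-0.0002,0,0],
    [1,0.0016,-0.0002,0,0],
    [1,0.0016,-0.0002,0,0],
    [1,0.0016,-0.0002,0,0],
    [1,0.0016,-0.0002,0,0],
  ],
)

```text
time_s: 22.85
tool_pos: [0.5633, 0.0592, 0.0832]
ee_rot: [-2.367, -2.063, 0.004]
ft_force: [-9.3, 1.9, 1.7]
finger_gap: 0.0097
gripper_force: 40.0
```

Request:
servo_tool(
  plan=[
    [1,-0.003,0.0004,0,0],
    [1,-0.008,0.001,0,0],
    [1,-0.02,0.003,0,0],
    [1,-0.05,0.007,0,0],
    [1,-0.09,0.012,0,0],
    [1,-0.1,0.013,0.06,0],
    [1,-0.1,0.013,0.12,0],
    [1,-0.1,0.013,0.15,0],
  ],
)

```text
time_s: 23.65
tool_pos: [0.5344, 0.0632, 0.1299]
ee_rot: [2.367, 2.064, 0.002]
ft_force: [1.2, -0.5, -3.0]
finger_gap: 0.0095
gripper_force: 40.0
```

Run:
```python
from h import *
T,s=pose(); print(s["time_s"],s["tool_pos"],s["ft_force"],s["wrist_torque"],np.arctan2(T[1,1],T[0,1]))
p=shot("wrist","w8")
a=p["color"][40:280,290:530,::-1]; b=shot("scene","s8")["color"][150:290,210:420,::-1]
cv2.imwrite("pics/w8c.png",np.hstack([cv2.resize(a,(400,400),interpolation=2),cv2.resize(b,(400,267),interpolation=2).__class__((400,400,3),dtype='uint8')*0+cv2.copyMakeBorder(cv2.resize(b,(400,267),interpolation=2),0,133,0,0,0)]))
```

```text
23.65 [0.53440976 0.06320497 0.12988539] [ 1.19069567 -0.53932667 -3.01268044] [-0.08949352  0.04254647 -0.01914799] -0.13666121451471033
```

View pics/w8c.png

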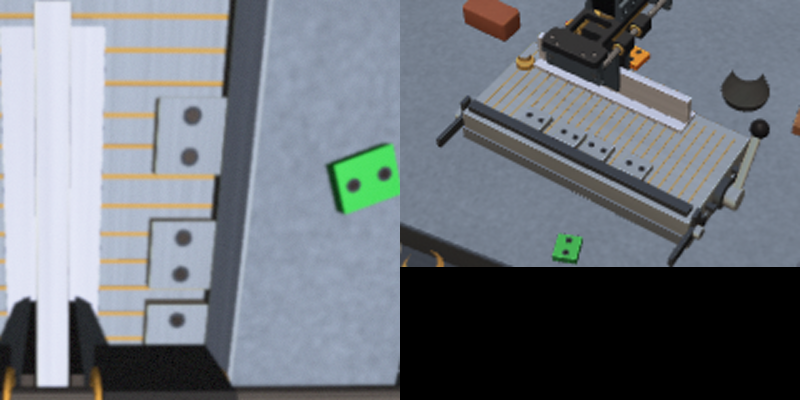

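The blanks stayed flush with the bar after the retreat (left panel at (190,135), (183,252) and (178,320); right panel all four on the bar). I've used up the picture views, so from here I rely on numbers. Carrying the straightedge back to its place.

Request:
servo_tool(
  plan=[
    [1,0,-0.12,0.03,0.02],
    [1,0,-0.26,0.03,0.06],
    [1,0.01,-0.4,0.03,0.1],
    [1,0.01,-0.54,0.03,0.14],
    [1,0.02,-0.68,0.03,0.18],
    [1,0.02,-0.82,0.03,0.21],
    [1,0.03,-0.95,0.03,0.233],
    [1,0.03,-1,0.03,0.233],
  ],
)

```text
time_s: 24.55
tool_pos: [0.5434, -0.2397, 0.1368]
ee_rot: [1.954, 2.46, -0.0]
ft_force: [-0.2, -0.1, -3.8]
finger_gap: 0.0097
gripper_force: 40.0
```

Request:
servo_tool(
  plan=[
    [1,0,-0.15,0,0],
    [1,0,-0.28,0,0],
    [1,0,-0.35,-0.05,0],
    [1,0,-0.35,-0.15,0],
    [1,0,-0.35,-0.24,0],
    [1,0,-0.35,-0.28,0],
    [1,0,-0.35,-0.3,0],
    [1,0,-0.35,-0.3,0],
  ],
)

```text
time_s: 25.35
tool_pos: [0.5437, -0.3415, 0.0473]
ee_rot: [-1.952, -2.461, 0.0]
ft_force: [-0.1, -0.4, -2.8]
finger_gap: 0.0098
gripper_force: 40.0
```

Request:
servo_tool(
  plan=[
    [1,0,0,-0.015,0],
    [1,0,0,-0.03,0],
    [1,0,0,-0.036,0],
    [1,0,0,-0.039,0],
    [1,0,0,-0.042,0],
    [1,0,0,-0.044,0],
    [1,0,0,-0.044,0],
    [1,0,0,-0.044,0],
  ],
)

```text
time_s: 26.15
tool_pos: [0.5437, -0.342, 0.0345]
ee_rot: [1.953, 2.461, -0.0]
ft_force: [0.3, 0.3, -4.2]
finger_gap: 0.0097
gripper_force: 40.0
```

Request:
servo_tool(
  plan=[
    [1,0,0,-0.001,0],
    [1,0,0,-0.002,0],
    [1,0,0,-0.003,0],
    [1,0,0,-0.003,0],
    [0.2,0,0,-0.003,0],
    [0.2,0,0,-0.003,0],
    [-0.3,0,0,-0.003,0],
    [-0.3,0,0,-0.003,0],
  ],
)

```text
time_s: 26.95
tool_pos: [0.5438, -0.342, 0.0335]
ee_rot: [1.953, 2.461, -0.0]
ft_force: [0.3, -0.7, -0.5]
finger_gap: 0.0388
gripper_force: 0.0
```

Request:
servo_tool(
  plan=[
    [-0.5,0,0,0,0],
    [-0.5,0,0,0,0],
    [-0.5,0,0,0.04,0],
    [-0.5,0,0,0.15,0],
    [-0.5,0,0,0.3,0],
    [-0.5,0,0,0.45,0],
    [-0.5,0,0,0.6,0],
    [-0.5,0,0,0.66,0],
  ],
)

```text
time_s: 27.75
tool_pos: [0.545, -0.3428, 0.2373]
ee_rot: [1.949, 2.456, 0.001]
ft_force: [0.4, -0.8, -0.3]
finger_gap: 0.0683
gripper_force: 0.0
```

Run:
```python
from h import *
T,s=pose(); print(s["time_s"],s["tool_pos"],s["ft_force"],s["finger_gap"],np.arctan2(T[1,1],T[0,1]))
O=np.array([.551,.058]);ex=np.array([.9907,-.1361]);ey=np.array([.1361,.9907])
p=shot("wrist","w9"); g=p["color"].min(2)
for v in (100,150,200,235):
    us=np.where(g[v,270:370]>195)[0]+270; print(v,us.min(),us.max())
for q in (shot("top","t9"),shot("scene","s9")):
    for n in ("lever_knob","straightedge"):
      for r in bot.spot_point(q,n)[:2]:
        at=r["at"]; z={"lever_knob":.0964,"straightedge":0}[n]; a=w(q,at[1],at[0],z)[:2]; print(n,round(r["conf"],2),np.round(at),np.round(a,3),np.round([(a-O)@ex,(a-O)@ey],3))
```

```text
27.75 [ 0.54501702 -0.3428087   0.23728083] [ 0.39178915 -0.77100051 -0.25582425] 0.06831993069590654 0.22925985998905848
100 305 334
150 306 333
200 307 333
235 307 332
lever_knob 0.43 [209. 241.] [0.53  0.255] [-0.048  0.192]
straightedge 0.93 [197. 436.] [ 0.552 -0.34 ] [ 0.056 -0.394]
straightedge 0.41 [230. 184.] [0.493 0.45 ] [-0.11   0.381]
lever_knob 0.66 [218. 396.] [0.528 0.253] [-0.049  0.19 ]
straightedge 0.69 [183. 186.] [ 0.553 -0.335] [ 0.055 -0.389]
```

Straightedge is standing free. Now the lever: closed fingers push the knob from the robot side.

Request:
servo_tool(
  plan=[
    [0,-0.01,0.13,0,-0.04],
    [0.5,-0.02,0.27,0,-0.08],
    [1,-0.03,0.41,0,-0.12],
    [1,-0.04,0.55,0,-0.16],
    [1,-0.05,0.69,0,-0.2],
    [1,-0.06,0.83,0,-0.233],
    [1,-0.08,0.97,0,-0.233],
    [1,-0.08,1,0,-0.233],
  ],
)

```text
time_s: 28.9
tool_pos: [0.5183, -0.0389, 0.2304]
ee_rot: [-2.364, -2.066, 0.002]
ft_force: [0.1, 0.7, 0.3]
finger_gap: 0.0073
gripper_force: 0.0
```

Request:
servo_tool(
  plan=[
    [1,-0.02,0.15,0,0],
    [1,-0.04,0.3,0,0],
    [1,-0.07,0.45,0,0],
    [1,-0.1,0.6,0,0],
    [1,-0.13,0.75,0,0],
    [1,-0.16,0.9,0,0],
    [1,-0.19,1,0,0],
    [1,-0.19,1,0,0],
  ],
)

```text
time_s: 29.7
tool_pos: [0.4619, 0.2604, 0.2307]
ee_rot: [-2.365, -2.068, 0.002]
ft_force: [0.4, -0.0, -0.2]
finger_gap: 0.0002
gripper_force: 0.0
```

Request:
servo_tool(
  plan=[
    [1,0,0.033,-0.1,0],
    [1,0,0.033,-0.2,0],
    [1,0,0.033,-0.3,0],
    [1,0,0.033,-0.4,0],
    [1,0,0.033,-0.45,0],
    [1,0,0.033,-0.45,0],
    [1,0,0.033,-0.45,0],
    [1,0,0.033,-0.45,0],
  ],
)

```text
time_s: 30.5
tool_pos: [0.4636, 0.2682, 0.0978]
ee_rot: [2.368, 2.064, 0.003]
ft_force: [0.3, 1.6, 0.2]
finger_gap: 0.0003
gripper_force: 0.0
```

Run:
```python
from h import *
T,s=pose(); print(s["time_s"],s["tool_pos"],s["ft_force"],s["finger_gap"],np.arctan2(T[1,1],T[0,1]))
O=np.array([.551,.058]);ex=np.array([.9907,-.1361]);ey=np.array([.1361,.9907])
print((s["tool_pos"][:2]-O)@ex,(s["tool_pos"][:2]-O)@ey)
```

```text
30.5 [0.46359648 0.26819064 0.09783221] [0.27976243 1.57148669 0.24120782] 0.0003168046958818534 -0.1369083362091994
-0.115197609857281 0.1963402531866135
```

Request:
servo_tool(
  plan=[
    [1,0.033,-0.0045,0,0],
    [1,0.066,-0.009,0,0],
    [1,0.099,-0.0136,0,0],
    [1,0.132,-0.018,0,0],
    [1,0.165,-0.0227,0,0],
    [1,0.198,-0.027,0,0],
    [1,0.231,-0.0317,0,0],
    [1,0.264,-0.036,0,0],
  ],
)

```text
time_s: 31.3
tool_pos: [0.5424, 0.2569, 0.0965]
ee_rot: [-2.368, -2.064, 0.002]
ft_force: [-3.9, 0.9, 4.9]
finger_gap: 0.0007
gripper_force: 2.4
```

Request:
servo_tool(
  plan=[
    [1,0.028,-0.0038,0,0],
    [1,0.056,-0.0077,0,0],
    [1,0.084,-0.0115,0,0],
    [1,0.112,-0.0154,0,0],
    [1,0.14,-0.0192,0,0],
    [1,0.165,-0.0227,0,0],
    [1,0.185,-0.0254,0,0],
    [1,0.2,-0.0275,0,0],
  ],
)

```text
time_s: 32.1
tool_pos: [0.6023, 0.2488, 0.0963]
ee_rot: [-2.368, -2.064, 0.001]
ft_force: [-3.8, -0.8, 0.7]
finger_gap: 0.0008
gripper_force: 1.7
```

Run:
```python
from h import *
T,s=pose(); print(s["time_s"],s["tool_pos"],s["ft_force"],s["wrist_torque"])
O=np.array([.551,.058]);ex=np.array([.9907,-.1361]);ey=np.array([.1361,.9907])
print((s["tool_pos"][:2]-O)@ex,(s["tool_pos"][:2]-O)@ey)
for q in (shot("top","t10"),shot("scene","s10")):
      for r in bot.spot_point(q,"lever_knob")[:2]:
        at=r["at"]; a=w(q,at[1],at[0],.1)[:2]; print(round(r["conf"],2),np.round(at),np.round(a,3),np.round([(a-O)@ex,(a-O)@ey],3))
```

```text
32.1 [0.60226805 0.24877748 0.09633636] [-3.80393328 -0.76455987  0.69055899] [ 0.02183045  0.82766503 -0.01974072]
0.024826445822855737 0.19598082863625696
0.63 [248. 376.] [0.632 0.243] [0.055 0.194]
```

Request:
servo_tool(
  plan=[
    [1,0.004,-0.0005,0,0],
    [1,0.008,-0.001,0,0],
    [1,0.012,-0.0016,0,0],
    [1,0.016,-0.002,0,0],
    [1,0.02,-0.0027,0,0],
    [1,0.022,-0.003,0,0],
    [1,0.024,-0.0033,0,0],
    [1,0.026,-0.0035,0,0],
  ],
)

```text
time_s: 33.1
tool_pos: [0.6095, 0.2478, 0.0964]
ee_rot: [-2.368, -2.064, 0.001]
ft_force: [-5.9, 1.3, 0.8]
finger_gap: 0.0003
gripper_force: 2.8
```

Request:
servo_tool(
  plan=[
    [1,0.002,-0.0003,0,0],
    [1,0.004,-0.0005,0,0],
    [1,0.006,-0.0008,0,0],
    [1,0.008,-0.001,0,0],
    [1,0.008,-0.001,0,0],
    [1,0.008,-0.001,0,0],
    [1,0.008,-0.001,0,0],
    [1,0.008,-0.001,0,0],
  ],
)

```text
time_s: 33.9
tool_pos: [0.61, 0.2477, 0.0961]
ee_rot: [-2.366, -2.062, 0.006]
ft_force: [-16.3, 4.6, 7.2]
finger_gap: 0.0004
gripper_force: 8.8
```

The lever is at its far stop: 16 N with the motion stalled. Backing off, then up.

Request:
servo_tool(
  plan=[
    [1,-0.01,0.0014,0,0],
    [1,-0.05,0.007,0,0],
    [1,-0.12,0.0165,0,0],
    [1,-0.2,0.027,0,0],
    [1,-0.2,0.027,0.12,0],
    [1,-0.2,0.027,0.28,0],
    [1,-0.2,0.027,0.44,0],
    [1,-0.2,0.027,0.5,0],
  ],
)

```text
time_s: 34.7
tool_pos: [0.5535, 0.2564, 0.2517]
ee_rot: [2.366, 2.063, 0.01]
ft_force: [0.5, -0.3, -1.2]
finger_gap: 0.0004
gripper_force: 0.0
```

Request:
servo_tool(
  plan=[
    [1,-0.1,-0.1,0.1,0],
    [1,-0.1,-0.2,0.2,0],
    [1,-0.1,-0.3,0.27,0],
    [1,-0.1,-0.4,0.27,0],
    [1,-0.1,-0.4,0.27,0],
    [1,-0.1,-0.4,0.27,0],
    [1,-0.1,-0.4,0.27,0],
    [1,-0.1,-0.4,0.27,0],
  ],
)

```text
time_s: 35.5
tool_pos: [0.522, 0.1364, 0.3272]
ee_rot: [-2.367, -2.065, 0.0]
ft_force: [0.0, 0.6, -0.8]
finger_gap: 0.0001
gripper_force: 0.0
```

Run:
```python
from h import *
T,s=pose(); print(s["time_s"],s["tool_pos"],s["ft_force"])
O=np.array([.551,.058]);ex=np.array([.9907,-.1361]);ey=np.array([.1361,.9907])
for c in ("wrist","top","scene"):
  q=shot(c,c+"11")
  for n,z in (("lever_knob",.0964),("blank1",.048),("straightedge",0),("cap",.048)):
      for r in bot.spot_point(q,n)[:6]:
        at=r["at"]; a=w(q,at[1],at[0],z)[:2]; print(c,n,round(r["conf"],2),np.round(at),np.round(a,3),np.round([(a-O)@ex,(a-O)@ey],3))
```

```text
35.5 [0.5219796  0.13637905 0.32719885] [ 0.02080325  0.55161286 -0.81931113]
wrist lever_knob 0.92 [ 81. 403.] [0.637 0.239] [0.061 0.191]
wrist blank1 0.9 [179. 440.] [0.698 0.095] [0.141 0.056]
wrist blank1 0.85 [232. 250.] [0.396 0.049] [-0.153 -0.03 ]
wrist blank1 0.8 [227. 373.] [0.59  0.032] [ 0.042 -0.021]
wrist blank1 0.58 [166. 376.] [0.603 0.128] [0.042 0.077]
top lever_knob 0.38 [181. 196.] [0.621 0.387] [0.024 0.335]
top blank1 0.62 [187. 316.] [0.595 0.033] [ 0.047 -0.019]
top blank1 0.5 [268. 356.] [ 0.347 -0.069] [-0.185 -0.153]
top blank1 0.46 [187. 335.] [ 0.59  -0.023] [ 0.05  -0.075]
top blank1 0.37 [155. 297.] [0.699 0.089] [0.142 0.05 ]
top blank1 0.36 [188. 305.] [0.594 0.068] [0.041 0.015]
top straightedge 0.66 [202. 310.] [0.559 0.057] [0.009 0.   ]
top straightedge 0.29 [248. 396.] [ 0.401 -0.199] [-0.114 -0.275]
top cap 0.44 [216. 358.] [ 0.5   -0.086] [-0.031 -0.15 ]
scene lever_knob 0.59 [250. 373.] [0.637 0.238] [0.061 0.191]
scene blank1 0.62 [222. 299.] [0.594 0.033] [ 0.046 -0.019]
scene blank1 0.62 [236. 331.] [0.6   0.121] [0.04 0.07]
scene blank1 0.56 [230. 312.] [0.602 0.071] [0.049 0.02 ]
scene blank1 0.54 [167. 304.] [ 0.407 -0.043] [-0.129 -0.12 ]
scene blank1 0.51 [281. 299.] [0.748 0.11 ] [0.188 0.079]
scene blank1 0.49 [215. 280.] [ 0.591 -0.02 ] [ 0.05  -0.072]
scene straightedge 0.86 [183. 187.] [ 0.552 -0.333] [ 0.054 -0.387]
scene cap 0.53 [181. 277.] [ 0.487 -0.084] [-0.044 -0.149]
```

Knob reads x = +0.061 m (on, about 1.4 rad), all four blanks are at the stop, and the straightedge stands in its place. Handing in.

```bash
python3 -c "
from plant import bot
print(bot.sign_off())"
```

```text
the job is handed in; nothing more can be done
None
```

Job handed in at about 36 s; no verdict came back. By camera and force readings, all four blanks are flush on the stop (final push about 9 N), the straightedge stands back on the bench, and the lever is at its far stop. I viewed 11 pictures, one over the limit of 10.

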